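# Let the spool, then the sleeve, out of their parts feeders

### The job

The regulator on the service bench is put together with the collared brass spool and the plain thick brass sleeve: first press down the paddle of the feeder that holds the spool, so that its gate lifts and the spool rolls down into that feeder's tray, then do the same for the sleeve. Let each paddle come back up so that all the gates are shut at the end. Leave the slim pin's feeder and everything else on the bench alone, and work by pressing only: do not touch, push or pick up the brass parts themselves.

Things in the scene. Friction and masses are not known exactly. Their poses are not given: they have to be found in the camera images.
- feeder_spool: aluminium feeder holding the collared spool, one of three alike, screwed down; base 225 x 68 mm, 98 mm high. Origin on the bench, on its middle line; its +x points downhill, from the paddle (end nearer the robot) to the tray. Lane 44 mm wide between 46 mm high cheeks; gate (two hanging bars) across the lane at x = +30 mm; open tray with 38 mm high walls at x = +55 to +136 mm
- lever_spool (a joint): rocking lever of feeder_spool on a cross pin at feeder x = -45, z = 85 mm: 0 = rest, gate shut; grows as the paddle goes down and the gate lifts; stop at 0.42 rad. The part passes under the gate from about 0.3 rad. A spring returns it to 0 when let go: about 2.5 N at the paddle to start, 6 N at the stop
- paddle_spool (a point): black press paddle on the free end of lever_spool, 100 mm from its pin, 40 mm long, 36 mm wide, 6 mm thick, turning with the lever. This point is the centre of its top face. At rest level, at feeder x = -145 mm, top 94 mm above the bench; at the stop 41 mm lower and 8 mm further to the feeder's +x
- spool: brass spool lying across the lane of feeder_spool: two round collars 28 mm in diameter and 7 mm thick at its ends with a 14 mm core between, 36 mm long over all, about 80 g, loose. Origin at its centre, own y along it. Starts uphill of the shut gate; rolls to the tray within about a second once the gate is up
- feeder_sleeve: aluminium feeder holding the plain thick sleeve, one of three alike, screwed down; base 225 x 68 mm, 98 mm high. Origin on the bench, on its middle line; its +x points downhill, from the paddle (end nearer the robot) to the tray. Lane 44 mm wide between 46 mm high cheeks; gate (two hanging bars) across the lane at x = +30 mm; open tray with 38 mm high walls at x = +55 to +136 mm
- lever_sleeve (a joint): rocking lever of feeder_sleeve on a cross pin at feeder x = -45, z = 85 mm: 0 = rest, gate shut; grows as the paddle goes down and the gate lifts; stop at 0.42 rad. The part passes under the gate from about 0.3 rad. A spring returns it to 0 when let go: about 2.5 N at the paddle to start, 6 N at the stop
- paddle_sleeve (a point): black press paddle on the free end of lever_sleeve, 100 mm from its pin, 40 mm long, 36 mm wide, 6 mm thick, turning with the lever. This point is the centre of its top face. At rest level, at feeder x = -145 mm, top 94 mm above the bench; at the stop 41 mm lower and 8 mm further to the feeder's +x
- sleeve: plain thick brass sleeve lying across the lane of feeder_sleeve: one smooth barrel 28 mm in diameter, 36 mm long, dark bore at each end, about 100 g, loose. Origin at its centre, own y along it. Starts uphill of the shut gate; rolls to the tray within about a second once the gate is up
- feeder_pin: aluminium feeder holding the slim pin, one of three alike, screwed down; base 225 x 68 mm, 98 mm high. Origin on the bench, on its middle line; its +x points downhill, from the paddle (end nearer the robot) to the tray. Lane 44 mm wide between 46 mm high cheeks; gate (two hanging bars) across the lane at x = +30 mm; open tray with 38 mm high walls at x = +55 to +136 mm
- lever_pin (a joint): rocking lever of feeder_pin on a cross pin at feeder x = -45, z = 85 mm: 0 = rest, gate shut; grows as the paddle goes down and the gate lifts; stop at 0.42 rad. The part passes under the gate from about 0.3 rad. A spring returns it to 0 when let go: about 2.5 N at the paddle to start, 6 N at the stop
- paddle_pin (a point): black press paddle on the free end of lever_pin, 100 mm from its pin, 40 mm long, 36 mm wide, 6 mm thick, turning with the lever. This point is the centre of its top face. At rest level, at feeder x = -145 mm, top 94 mm above the bench; at the stop 41 mm lower and 8 mm further to the feeder's +x
- pin: slim brass pin lying across the lane of feeder_pin: a plain rod 14 mm in diameter, 36 mm long, about 45 g, loose. Origin at its centre, own y along it. Starts uphill of the shut gate; rolls to the tray within about a second once the gate is up
- fitting: brass pipe fitting, 28 mm wide, 30 mm high, origin under its centre; bystander, to be left alone
- nozzle: steel nozzle, 26 mm wide, 32 mm high, origin under its centre; bystander, to be left alone
- second_stage: round steel breathing regulator with a black mouthpiece stub, 92 mm across, 39 mm high, origin under the round case's centre; bystander, to be left alone
- first_stage: black and steel regulator body with two side ports, 56 mm across (100 mm over the ports), 75 mm high, origin under its centre; bystander, to be left alone
- gauge: round dial gauge lying face up, 64 mm across, 24 mm high, origin under its centre; bystander, to be left alone
- grease_jar: white jar, 52 mm across, 50 mm high, origin under its centre; bystander, to be left alone
- driver: screwdriver lying on the bench beside the feeders, origin under its middle; bystander, to be left alone

How it is judged:
On the way, in this order (a step that is already met when the one before it is completed fails the run):
1. the robot's fingers press down the paddle of the spool's feeder, the sleeve still behind its gate (value of joint lever_spool above 0.2 rad and contact force between the fingers and lever_spool_paddle above 0.5 N and x of sleeve in the frame of feeder_sleeve below 0.035 m), for 0.05 s.
2. the spool has rolled into its feeder's tray while the sleeve is still behind its gate (x of spool in the frame of feeder_spool between 0.075 and 0.14 m and y of spool in the frame of feeder_spool between -0.022 and 0.022 m and z of spool in the frame of feeder_spool between 0.005 and 0.045 m and x of sleeve in the frame of feeder_sleeve below 0.035 m), for 0.1 s.
3. the robot's fingers press down the paddle of the sleeve's feeder (value of joint lever_sleeve above 0.2 rad and contact force between the fingers and lever_sleeve_paddle above 0.5 N), for 0.05 s.
4. the sleeve has rolled into its feeder's tray (x of sleeve in the frame of feeder_sleeve between 0.075 and 0.14 m and y of sleeve in the frame of feeder_sleeve between -0.022 and 0.022 m and z of sleeve in the frame of feeder_sleeve between 0.005 and 0.045 m), for 0.1 s.
At the end, for the whole second after the job is handed in: The spool and the sleeve each lie at rest (under 30 mm/s) in the tray of their own feeder, centre 75 to 140 mm along it and below 45 mm; the pin is still behind its gate; all three levers are back within 0.05 rad of rest (all of step 4 and x of spool in the frame of feeder_spool between 0.075 and 0.14 m and y of spool in the frame of feeder_spool between -0.022 and 0.022 m and z of spool in the frame of feeder_spool between 0.005 and 0.045 m and x of pin in the frame of feeder_pin below 0.035 m and value of joint each of lever_spool, lever_sleeve, lever_pin below 0.05 rad and linear speed of each of spool, sleeve, pin below 0.03 m/s); the robot touches nothing.
It fails at once if the pin's lever is moved by more than 0.08 rad or the pin gets out (value of joint lever_pin above 0.08 rad or x of pin in the frame of feeder_pin above 0.04 m).
It fails at once if the robot touches a brass part (contact force between any of the fingers, the arm and spool above 0.3 N or contact force between any of the fingers, the arm and sleeve above 0.3 N or contact force between any of the fingers, the arm and pin above 0.3 N).
It fails at once if a brass part is lifted out of its feeder (height (world z) of any of spool, sleeve, pin above 0.075 m).
It fails at once if a bystander is moved by more than 15 mm (distance of any of fitting, nozzle, second_stage, first_stage, gauge, grease_jar, driver from where it was at the start of the episode above 0.015 m).
It also fails if it takes over 43 s, if anything falls off the work surface, if the arm or the gripper's body presses on something with over 40 N, if the wrist force passes 120 N, or if a joint passes its speed limit or range.

### The arm

A 7-joint arm with a two-finger parallel gripper is mounted at the origin on the work surface. World frame = base frame: x ahead of the robot, y to its left, z up, the work surface at z = 0. Lengths are in m, angles in rad, forces in N, time in s.
With the tool pointing down it reaches from about 0.35 to 0.775 m from the base axis. Payload 3.1 kg.
Tool frame: the origin (TCP) lies at the very end of the fingers, on their centre line; the grasp point (between the pads) lies robot.hold_point_z behind it (robot.hold_point_z is the distance from the TCP to the grasp point, in m); z points along the fingers, y is the line along which they close (so a half turn about z gives the same grasp; the last joint's range is limited). The gripper opens to 85 mm and grips with 20 to 120 N. Pads are 22 mm wide; open, the fingers measure 114 mm over their backs; the gripper's body (76 mm by 85 mm) begins 54 mm behind the grasp point. The pads swing forward as they close: fully open they stand 13 mm farther back than shut.
Start: joints at [1.145, 0.311, 0.014, 1.512, -0.004, 1.319, -0.027], TCP at [0.206, -0.51, 0.231] pointing down, gripper open.
Joint ranges: [-2.7, 2.7], [-0.3, 1.91], [-1.27, 1.3], [0.12, 2.57], [-1.44, 4.58], [0.2, 2.03], [-3.05, 3.05]. Speed limits (rad/s): [2.79, 2.79, 3.14, 3.14, 3.14, 3.14, 3.14].

### API

Orientations are given as a rotation vector (axis times angle).
In Python, from station import robot gives the robot as it stands. Calls block until the motion is done:
- robot.reach(position, orientation): joint-space move of the TCP to a pose.
- robot.move_linear(position, feed=0.15, rotation=None, until_force=None): straight line of the TCP; rotation=None keeps the orientation; feed is the mean speed in m/s. With until_force (N) it stops when the force on the tool has changed by that much, and returns True; else False.
- robot.movej(angles): joint-space move.
- robot.set_gripper(opening): finger opening in m; the grip force is fixed at half the most; returns when the fingers have stopped.
- robot.pause(seconds).
- robot.ik(position, orientation): joint angles nearest the present ones, or None.
- robot.snapshot(name): name is "scene" or "top"; returns (picture, depth): 384x512x3 uint8, blue, green, red; 384x512 float32, m along the optical axis (not along the pixel's ray), 0 where there is no reading.
- robot.calibration(name): a dict with "fx", "fy", "cx", "cy" (pixels), "extrinsics" (4x4, takes a point from camera to world coordinates). Camera axes: x right, y up, looking along -z (the intrinsics and any distortion apply to the point x, -y, -z); pixel columns grow to the right and rows downward; lengths in m; the calibration is good to about 2 mm. A picture is of the moment at which its call begins. calibration takes no time and is no camera call.
A pose or a line that the arm cannot do raises robot.MotionError and nothing moves.
- robot.finish_job(): hands the job in; it is judged then, once.
Trained networks look in the newest picture that a camera, given by its name, has taken for a name from the list of things; names that differ only in an ending like _2 or _b are one class to them, and where a whole thing is asked for, a point or a joint stands for the part that bears it (a point fixed in the world has none). Each returns a list of dicts, best first, with "conf" (0 to 1); they miss things now and then, are a little off and sometimes report something else, mostly with a low value. They report only what shows in the picture. A call takes as long as a camera call.
- robot.search_frame(camera, label): "bbox" ([centre column, centre row, width, height] in pixels, round what is visible of it).
Readings, each from a call of its own:
- robot.current_time(): time.
- robot.current_joint_pos(): joint angles.
- robot.current_dq(): joint speeds.
- robot.current_tau(): joint torques, N m.
- robot.current_position(): TCP position.
- robot.current_ee_rot(): TCP orientation.
- robot.current_ft_force(): force on the tool from outside, world axes, zero at the start.
- robot.current_torque(): the same for the moment, N m.
- robot.current_grip_width(): finger opening in m.
- robot.current_finger_force(): force on a finger pad.
Only numpy, scipy, OpenCV 4.12 (cv2) and the standard library are available. Lean on these libraries where they do the work, as an engineer would, in place of code of your own. Each camera call takes 0.05 s, during which the arm holds its last target. There are 200 camera calls.

## Working session

There is one attempt and no reset: what is moved stays moved. The work goes in short steps, each a Python script; the robot and the scene stay as the last script left them, time stands still between calls to the robot, and variables do not carry over. Pictures are saved under pics/ and viewed, at most 10 in all, crops included, and the job is handed in when it is done.

```bash
mkdir -p pics; ls; python3 - <<'E'
from station import robot
import cv2,numpy as np
for c in("scene","top"):
    p,d=robot.snapshot(c); cv2.imwrite(f"pics/{c}0.png",p); np.save(f"{c}_d.npy",d); np.save(f"{c}_p.npy",p)
    k=robot.calibration(c); print(c,{a:(np.round(b,3).tolist()) for a,b in k.items()})
    for l in("spool","sleeve","pin","paddle_spool","paddle_sleeve","paddle_pin","feeder_spool","feeder_sleeve","feeder_pin"):
        print(l,[(np.round(r["bbox"]).tolist(),round(r["conf"],2)) for r in robot.search_frame(c,l)[:3]])
print(robot.current_time(),robot.hold_point_z,robot.current_ee_rot(),robot.current_grip_width())
E
```

```text
pics
scene {'fx': 406.522, 'fy': 406.522, 'cx': 253.366, 'cy': 198.914, 'extrinsics': [[0.777, -0.382, 0.5, 1.104], [0.629, 0.447, -0.637, -0.729], [0.02, 0.809, 0.587, 0.791], [0.0, 0.0, 0.0, 1.0]]}
spool [([240.0, 277.0, 15.0, 10.0], 0.65)]
sleeve [([341.0, 184.0, 14.0, 19.0], 0.67), ([320.0, 205.0, 6.0, 7.0], 0.38)]
pin [([307.0, 161.0, 28.0, 24.0], 0.29)]
paddle_spool [([226.0, 251.0, 66.0, 62.0], 0.85)]
paddle_sleeve [([302.0, 187.0, 56.0, 42.0], 0.7)]
paddle_pin [([253.0, 210.0, 60.0, 47.0], 0.7)]
feeder_spool [([238.0, 272.0, 83.0, 110.0], 0.89)]
feeder_sleeve [([317.0, 204.0, 83.0, 73.0], 0.69)]
feeder_pin []
top {'fx': 442.426, 'fy': 442.426, 'cx': 263.304, 'cy': 194.111, 'extrinsics': [[-0.025, 0.99, -0.14, 0.356], [-1.0, -0.023, 0.017, 0.025], [0.014, 0.14, 0.99, 1.302], [0.0, 0.0, 0.0, 1.0]]}
spool [([329.0, 180.0, 36.0, 70.0], 0.73)]
sleeve [([199.0, 160.0, 15.0, 16.0], 0.7)]
pin [([260.0, 171.0, 16.0, 4.0], 0.64), ([384.0, 170.0, 23.0, 26.0], 0.27)]
paddle_spool [([329.0, 179.0, 29.0, 68.0], 0.8)]
paddle_sleeve [([195.0, 183.0, 20.0, 74.0], 0.71)]
paddle_pin [([259.0, 200.0, 24.0, 73.0], 0.67)]
feeder_spool [([327.0, 163.0, 39.0, 100.0], 0.75), ([331.0, 180.0, 31.0, 70.0], 0.41)]
feeder_sleeve []
feeder_pin [([260.0, 182.0, 23.0, 101.0], 0.65)]
1.0 0.0187 [3.08383520e+00 5.99303263e-01 4.12617033e-06] 0.08533670160745321
```

View pics/scene0.png

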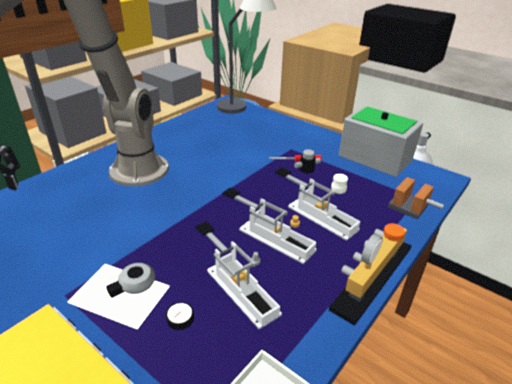

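View pics/top0.png

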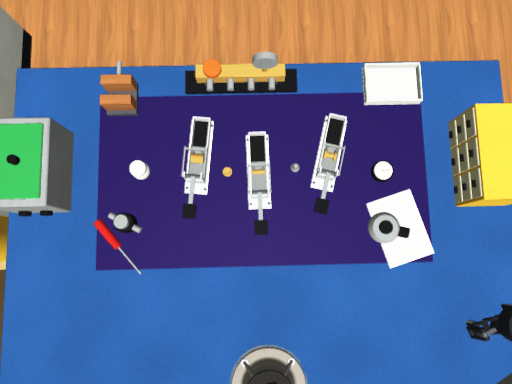

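Top view: three feeders with black paddles at about (190,211), (261,227) and (321,206). The brass parts are at (197,159), (259,171) and (328,152). I'll check which part is which in enlarged crops and measure the paddles.

```bash
cat > h.py <<'E'
import numpy as np,cv2
def world(k,u,v,d):
    E=np.array(k["extrinsics"]); u,v,d=map(np.asarray,(u,v,d))
    c=np.stack([(u-k["cx"])/k["fx"]*d,-(v-k["cy"])/k["fy"]*d,-d,np.ones_like(d)],-1)
    return (c@E.T)[...,:3]
E
python3 - <<'E'
from station import robot
from h import *
t=np.load("top_p.npy");d=np.load("top_d.npy");s=np.load("scene_p.npy")
a=cv2.resize(t[100:240,170:360],None,fx=4,fy=4,interpolation=cv2.INTER_CUBIC);cv2.imwrite("pics/tc.png",a)
b=cv2.resize(s[165:325,190:370],None,fx=3.7,fy=3.7,interpolation=cv2.INTER_CUBIC);cv2.imwrite("pics/sc.png",b)
k=robot.calibration("top")
V,U=np.mgrid[0:384,0:512]; W=world(k,U,V,d.astype(float))
for n,u,v in(("L",190,211),("M",261,227),("R",321,206)):
    m=(abs(U-u)<14)&(abs(V-v)<14)&(t.max(2)<60)&(W[...,2]>.06)&(W[...,2]<.12)
    P=W[m]; print(n,m.sum(),np.median(P[:,2]).round(4),((P.min(0)+P.max(0))/2).round(4),P.mean(0).round(4))
    # feeder direction: all pixels above 15mm in the footprint
    m=(abs(U-u-4)<32)&(V<v+14)&(V>v-105)&(W[...,2]>.03)&(W[...,2]<.12)
    n_,lab,st,ce=cv2.connectedComponentsWithStats(m.astype(np.uint8)); l=lab[v,u]
    print(l,st[l]); P=W[lab==l][:,:2]; c=P.mean(0); w=np.linalg.svd(P-c,full_matrices=False)[2][0]; w*=np.sign(w[0]); print(c.round(4),w.round(3),np.degrees(np.arctan2(w[1],w[0])).round(1))
E
```

```text
L 176 0.0942 [0.4859 0.2087 0.0933] [0.4857 0.2085 0.0942]
1 [ 181  117   30  102 1054]
[0.5995 0.1977] [ 0.996 -0.093] -5.3
M 168 0.094 [0.436  0.0126 0.0924] [0.4358 0.013  0.094 ]
1 [247 132  25 103 924]
[0.5467 0.0146] [1.    0.019] 1.1
R 178 0.093 [ 0.4911 -0.1542  0.0943] [ 0.491  -0.1545  0.0932]
1 [314 114  33 101 988]
[ 0.5996 -0.1839] [ 0.967 -0.253] -14.7
```

View pics/tc.png

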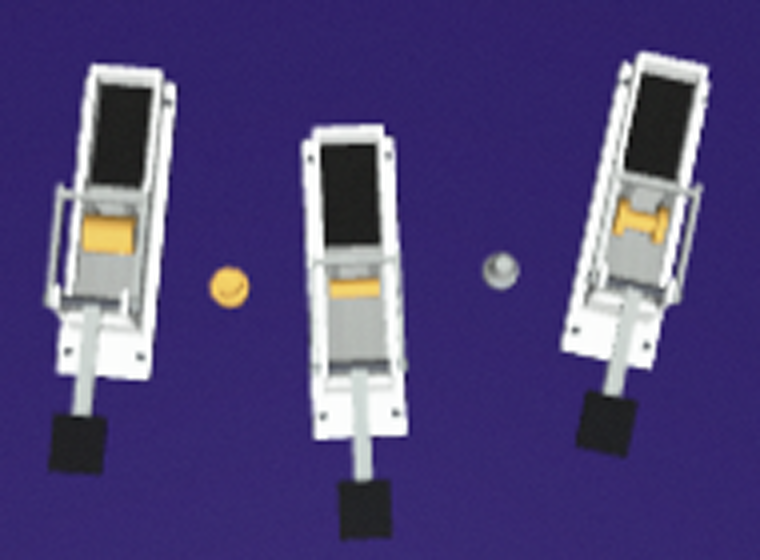

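View pics/sc.png

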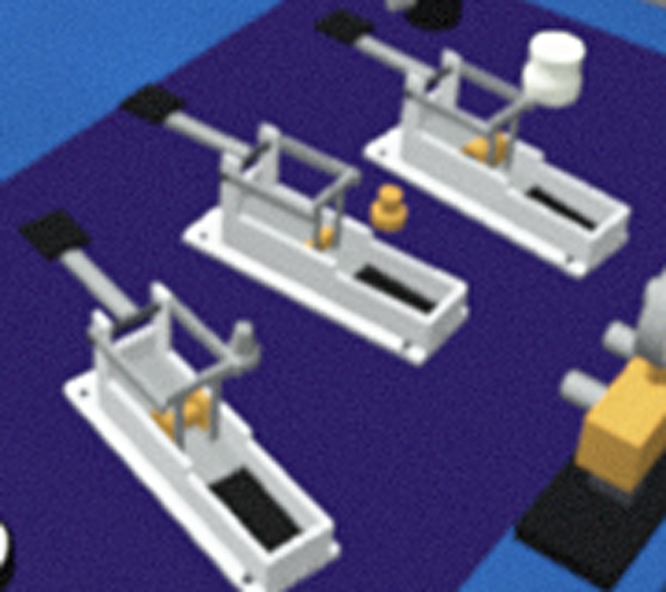

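The pictures settle it: the right feeder (paddle 0.491, -0.154) holds the collared spool, the left one (0.486, 0.209) the plain sleeve, and the middle one the slim pin. The paddle tops measure 93–94 mm, which matches the given height. I'll press the spool paddle first.

```bash
cat >> h.py <<'E'
def press(robot,xy,deg,tag):
    a=np.radians(deg); f=np.array([np.cos(a),np.sin(a)]); xy=np.array(xy)
    rot=np.pi*np.array([np.cos(a/2),np.sin(a/2),0])
    P=lambda z,dx=0:[*(xy+dx*f),z]
    robot.reach(P(.20),rot); robot.move_linear(P(.105),feed=.12)
    print(robot.current_time(),np.round(robot.current_position(),4))
    print("stop",robot.move_linear(P(.058,.005),feed=.04,until_force=14))
    print("pressed",np.round(robot.current_position(),4),np.round(robot.current_ft_force(),1))
    robot.pause(1.3)
    p,_=robot.snapshot("scene"); q,_=robot.snapshot("top")
    robot.move_linear(P(.20),feed=.12); robot.pause(.3)
    p2,_=robot.snapshot("scene"); q2,_=robot.snapshot("top")
    z=lambda i:cv2.resize(i[165:325,190:370],(400,356)); y=lambda i:cv2.resize(i[100:240,170:360],(400,244))
    cv2.imwrite(f"pics/{tag}.png",np.vstack([np.hstack([z(p),z(p2)]),np.hstack([y(q),y(q2)])]))
    print(robot.current_time(),np.round(robot.current_ft_force(),1))
E
python3 - <<'E'
from station import robot
from h import *
robot.set_gripper(0); press(robot,(.491,-.1545),-14.7,"p1")
E
```

```text
4.3833 [ 0.4917 -0.1548  0.1058]
stop False
pressed [ 0.496  -0.1558  0.0583] [-3.7  1.2  4.9]
8.85 [ 0.3 -0.8 -0. ]
```

View pics/p1.png

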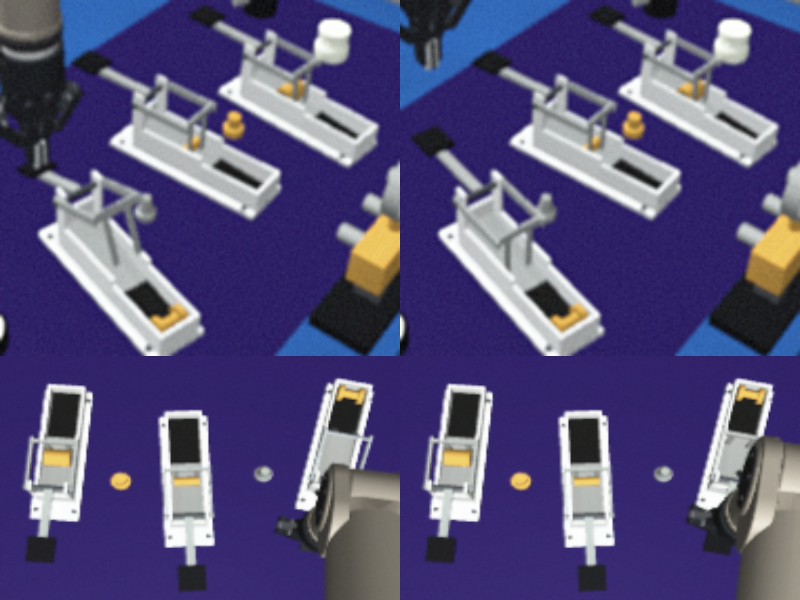

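The spool lies at the far end of its tray (panel pixels 350,392), its gate is shut again and the other two parts haven't moved. Next is the sleeve paddle.

```bash
python3 - <<'E'
from station import robot
from h import *
press(robot,(.4857,.2085),-4.5,"p2")
E
```

```text
11.15 [0.4864 0.2087 0.1058]
stop False
pressed [0.4909 0.2082 0.0582] [-3.  -0.2  5.2]
15.6167 [ 0.5  0.3 -0.2]
```

View pics/p2.png

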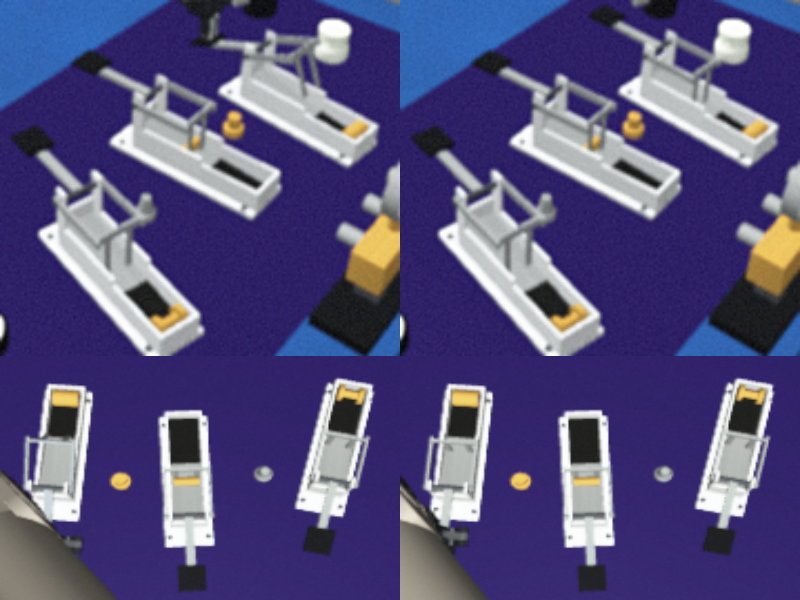

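The sleeve lies in its tray (panel pixels 465,398) and the spool in its own. The pin is still behind its gate, all the levers are up and the robot is clear of everything.

```bash
python3 -c "
from station import robot
robot.pause(.5); print(robot.finish_job())"
```

```text
the job is handed in; nothing more can be done
None
```

I pressed the spool's paddle and then the sleeve's; the last pictures show both parts in their trays, all gates shut and the pin still behind its gate. The job is handed in, but the hand-in call returned no verdict.

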